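# Find the clear strip guide with a feeler

## Task

The three slotted strip guides screwed to the steel plate look alike, but two of them still have a ridge inside that stops a 4 mm feeler. Take the feeler by its handle and slide its blade gently into the slots, without forcing it where it jams, until you find the one slot that takes it right up to the handle; leave the feeler lying in there, let go, and leave everything else where it is.

Things in the scene. Friction and masses are not known exactly. Their poses are not given: they have to be found in the camera images.
- plate: dark steel plate, 215 (x) x 226 (y) x 12 mm, fixed on the bench; origin under its centre, x towards the guides, z up. Three fixed steel guides stand along its far side (in the rules guide_a, guide_b, guide_c; their order changes and is not told), each 56 wide, 40 deep, 36 mm high, 72 mm apart, front faces at x = 42.5 mm. The plate in front of them is bare
- mouth_1 (a point): middle of the mouth of the left (+y) guide's slot, in its front face, 25.5 mm above the bench. x points into the slot, y left along the row, z up. The slot, 24 mm wide and 7 mm high, runs through the guide from front to back. One guide's slot is clear; in another a ridge leaves only 2 mm of height 12 mm behind the mouth, in the third 25 mm behind it. Outside all look the same
- mouth_2 (a point): the same point and axes on the middle guide, 72 mm from mouth_1 and mouth_3
- mouth_3 (a point): the same point and axes on the right (-y) guide
- feeler: the feeler, 131 mm long, about 110 g: a steel blade in a straight flat-sided wooden handle with a brass ferrule, lying on the bench. Handle 84 long, 24 wide, 27 mm high. Blade 47 mm long ahead of the handle's front face, 20 wide, 4 mm thick, round-ended, on the handle's centre line. With the handle on the plate the blade is level at the slots' height. Origin under the handle's middle; x to tip
- feeler_grip (a point): centre of the feeler's handle, half-way up (13.5 mm above its underside), where to take it; axes as the feeler
- feeler_tip (a point): foremost point of the blade, mid-thickness, 89 mm ahead of feeler_grip; axes as the feeler. With the feeler home, handle against the guide, it is 47 mm behind the mouth (7 mm out at the guide's back)
- vee_block: bystander: small steel vee block, 44x48x34 mm
- die_ring: bystander: steel die ring lying flat, 56 mm across, 18 mm high
- hex_nut: bystander: large black hexagon nut blank lying flat, 46x53x22 mm
Things that resemble listed ones, but are neither listed nor needed, are in the scene too. There is more than one size of the feeler; the one meant has the size given above.

How it is judged:
By the outcome, as a careful person would: the job done as asked, in the order asked, and still so for the second after the job is handed in, with the robot touching nothing.
It also fails if it takes over 64 s, if anything falls off the work surface, if the arm or the gripper's body presses on something with over 40 N, if the wrist force passes 120 N, or if a joint passes its speed limit or range.

## Robot

A 6-joint arm with a two-finger parallel gripper is mounted at the origin on a cart in front of the work surface, level with it; the furniture and walls round the work are solid. World frame = base frame: x ahead of the robot, y to its left, z up, the work surface at z = 0. Lengths are in m, angles in rad, forces in N, time in s.
With the tool pointing down it reaches from about 0.4 to 0.925 m from the base axis. Payload 3.4 kg.
Tool frame: the origin (TCP) lies on the centre line of the jaws, within the pads' length; the fingertips stand 11 mm ahead of it and the grasp point (between the pads) lies 8 mm behind it; z points along the fingers, y is the line along which they close (so a half turn about z gives the same grasp; the last joint's range is limited). The gripper opens to 85 mm and grips with 20 to 120 N. Pads are 22 mm wide; open, the fingers measure 114 mm over their backs; the gripper's body (76 mm by 85 mm) begins 54 mm behind the grasp point. The pads swing forward as they close: fully open they stand 13 mm farther back than shut.
Start: joints at [-0.073, 0.307, 1.506, -0, 1.328, -0.073], TCP at [0.575, -0, 0.242] pointing down, gripper open.
Joint ranges: [-3.12, 3.12], [-1.05, 2.28], [0.14, 2.33], [-1.42, 4.57], [0.1, 2.73], [-2.68, 2.68]. Speed limits (rad/s): [2.57, 2.57, 3.14, 3.14, 3.14, 3.14].

## Interface

Orientations are given as a unit quaternion [x, y, z, w].
In Python, from station import ctrl gives the robot as it stands.
- The arm moves only by the tool drive_tool, never from a script. Its argument "moves" is one flat list of numbers, 7 for each row, row after row: the shift along the tool's x, y, z in mm, then the turn, a rotation vector about the tool's x, y, z in rad, then the gripper command: -1 is fully open, 1 is shut, values between are in proportion. A call has 1 to 12 rows; each row is the pose to reach, as a shift and turn from the pose commanded when the call began, along the tool's axes at that moment; what a row does not reach only later rows make up. A row lasts 1/10 s, in which the tool goes at most 50 mm and 8.59 degrees, less where a joint would pass 70% of its speed; a pose out of reach is approached as far as the arm can. A call with a gripper value outside its range is refused whole. The fingers move at their own pace and stop on an object; "squeeze" is the grip in N (left out, the last holds). Time passes only in rows, so rows that repeat a pose let the fingers close. It gives the time, the measured TCP pose, the force, the opening and the grip force at its end, in the units of the state.
- ctrl.state(): the state, without advancing time (a new reading comes with each control period).
- ctrl.read_camera(name): name is "scene" or "side" or "wrist"; returns (picture, depth): 384x512x3 uint8, red, green, blue; 384x512 float32, m along the optical axis (not along the pixel's ray), 0 where there is no reading.
- ctrl.camera_model(name): a dict with "vfov" (degrees; the focal length in pixels is half the picture's height over the tangent of half this angle, whatever the lens; pixels are square), "cx", "cy" (the principal point, pixels), "dist" ([k1, k2, p1, p2, k3] as OpenCV has them; the pictures are not rectified), "eye" and "attitude" of the camera in the world. Camera axes: x right, y up, looking along -z (the intrinsics and any distortion apply to the point x, -y, -z); pixel columns grow to the right and rows downward; lengths in m; the calibration is good to about 2 mm. A picture is of the moment at which its call begins: read the wrist's pose just before it. camera_model takes no time and is no camera call; for the wrist camera it gives the pose at the moment of the call.
- ctrl.finish_job(): hands the job in; it is judged then, once.
Trained networks look in the newest picture that a camera, given by its name, has taken for a name from the list of things; names that differ only in an ending like _2 or _b are one class to them, and where a whole thing is asked for, a point or a joint stands for the part that bears it (a point fixed in the world has none). Each returns a list of dicts, best first, with "p" (0 to 1); they miss things now and then, are a little off and sometimes report something else, mostly with a low value. They report only what shows in the picture. A call takes as long as a camera call. They do not tell look-alikes from the thing itself.
- ctrl.spot_in(query, camera): "point" ([x, y, z] in m, in world coordinates, good to about 4 mm: the middle of the surface that is visible of it).
The state is a dict: "clock": time; "joint_pos": joint angles; "joint_vel": joint speeds; "effort": joint torques, N m; "ee_pos": TCP position; "ee_rot": TCP orientation; "contact_force": force on the tool from outside, world axes, zero at the start; "torque": the same for the moment, N m; "opening": finger opening in m; "gripper_force": force on a finger pad.
Only numpy, scipy, OpenCV 4.12 (cv2) and the standard library are available. Lean on these libraries where they do the work, as an engineer would, in place of code of your own. Each camera call takes 0.05 s, during which the arm holds its last target. There are 200 camera calls.

## Working session

There is one attempt and no reset: what is moved stays moved. The work goes in short steps, Python scripts to look and compute and a tool call to move; the robot and the scene stay as the last step left them, time stands still between calls to the robot, and variables do not carry over. Pictures are saved under pics/ and viewed, at most 10 in all, crops included, and the job is handed in when it is done.

Besides the shell and the picture viewer there is one more tool, called after "Call:" as name(argument=value, ...) on one line, values as JSON. drive_tool: Moves the arm, as the interface text tells. Its arguments: {"type":"object","properties":{"moves":{"type":"array"},"squeeze":{"type":"number"}},"required":["moves"]}

```bash
ls; mkdir -p pics; cat > h.py <<'E'
import numpy as np, cv2
from scipy.spatial.transform import Rotation as R
from station import ctrl
def cam(n):
    m=ctrl.camera_model(n); im,d=ctrl.read_camera(n); return m,im,d
def K(m,im):
    f=im.shape[0]/2/np.tan(np.radians(m['vfov'])/2); return np.array([[f,0,m['cx']],[0,f,m['cy']],[0,0,1]])
def att(m):
    a=np.array(m['attitude'],float); return a if a.shape==(3,3) else R.from_quat(a).as_matrix()
def pix2w(m,im,d,uv):
    uv=np.array(uv,float).reshape(-1,2)
    n=cv2.undistortPoints(uv.reshape(-1,1,2),K(m,im),np.array(m['dist'],float)).reshape(-1,2)
    z=np.array([d[int(round(v)),int(round(u))] for u,v in uv])
    p=np.c_[n[:,0]*z,-n[:,1]*z,-z]
    return p@att(m).T+np.array(m['eye'])
def ray_at_z(m,im,uv,z):
    uv=np.array(uv,float).reshape(-1,2)
    n=cv2.undistortPoints(uv.reshape(-1,1,2),K(m,im),np.array(m['dist'],float)).reshape(-1,2)
    r=np.c_[n[:,0],-n[:,1],-np.ones(len(n))]@att(m).T; e=np.array(m['eye'])
    return e+r*((z-e[2])/r[:,2])[:,None]
def w2pix(m,im,P):
    c=(np.array(P,float).reshape(-1,3)-np.array(m['eye']))@att(m)
    c=c*[1,-1,-1]
    return cv2.projectPoints(c.reshape(-1,1,3),np.zeros(3),np.zeros(3),K(m,im),np.array(m['dist'],float))[0].reshape(-1,2)
def save(n,im): cv2.imwrite('pics/'+n+'.png',im[...,::-1])
E
python3 - <<'E'
from h import *
ims=[]
for n in ['scene','side']:
    m,im,d=cam(n); ims.append(im)
    print(n,m)
    for q in ['feeler','feeler_grip','feeler_tip','mouth_1','plate','vee_block']:
        r=ctrl.spot_in(q,n); 
        for x in r[:4]: print(q,round(x['p'],2),np.round(x['point'],3),np.round(w2pix(m,im,x['point'])[0]))
    save(n,cv2.resize(im,(800,600)))
E
```

```text
pics
scene {'vfov': 48.45043432875211, 'cx': 249.58060619807603, 'cy': 189.0057814072498, 'dist': array([-0.14400941,  0.        ,  0.        ,  0.        ,  0.        ]), 'eye': array([ 0.14308537, -0.53862176,  0.65717698]), 'attitude': array([ 0.40315309, -0.12873133, -0.25064319,  0.87067435])}
feeler 0.89 [ 0.368 -0.206  0.014] [247. 326.]
feeler 0.78 [ 0.495 -0.134  0.022] [283. 266.]
feeler 0.62 [0.561 0.334 0.015] [200. 142.]
feeler_grip 0.68 [ 0.366 -0.209  0.018] [247. 327.]
feeler_grip 0.67 [0.564 0.338 0.013] [200. 142.]
feeler_grip 0.62 [ 0.493 -0.142  0.024] [284. 268.]
feeler_tip 0.9 [ 0.37  -0.207  0.015] [248. 326.]
feeler_tip 0.64 [0.56  0.337 0.012] [199. 143.]
feeler_tip 0.56 [ 0.495 -0.135  0.025] [283. 265.]
mouth_1 0.97 [0.554 0.104 0.009] [243. 192.]
plate 0.95 [0.559 0.104 0.013] [245. 190.]
vee_block 0.63 [ 0.682 -0.081  0.027] [338. 213.]
side {'vfov': 46.59552838490837, 'cx': 248.54870531816175, 'cy': 191.30111885569178, 'dist': array([-0.06514653,  0.        ,  0.        ,  0.        ,  0.        ]), 'eye': array([0.06694721, 0.85482814, 0.69777079]), 'attitude': array([-0.11650029,  0.44672345,  0.85156086, -0.24841487])}
feeler 0.81 [0.558 0.345 0.018] [172. 264.]
feeler 0.7 [ 0.492 -0.124  0.015] [298. 176.]
feeler 0.67 [ 0.364 -0.198  0.008] [349. 180.]
feeler_grip 0.94 [ 0.492 -0.122  0.018] [297. 175.]
feeler_grip 0.53 [ 0.371 -0.199  0.019] [348. 176.]
feeler_grip 0.5 [0.562 0.344 0.016] [171. 264.]
feeler_tip 0.84 [ 0.494 -0.125  0.02 ] [297. 174.]
feeler_tip 0.8 [0.561 0.345 0.015] [171. 264.]
feeler_tip 0.54 [ 0.364 -0.199  0.01 ] [350. 179.]
mouth_1 0.75 [0.559 0.153 0.015] [222. 218.]
plate 0.87 [0.555 0.154 0.012] [224. 220.]
vee_block 0.82 [ 0.683 -0.054  0.026] [228. 163.]
```

View pics/scene.png

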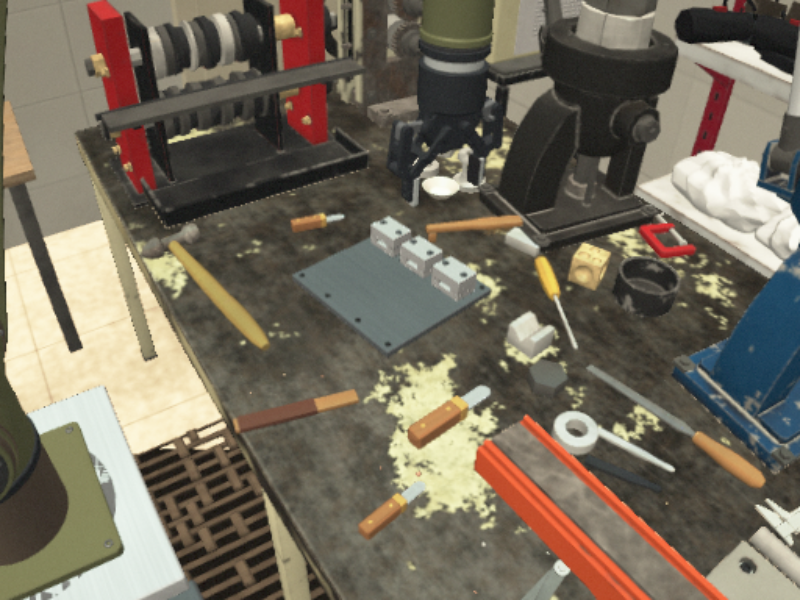

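View pics/side.png

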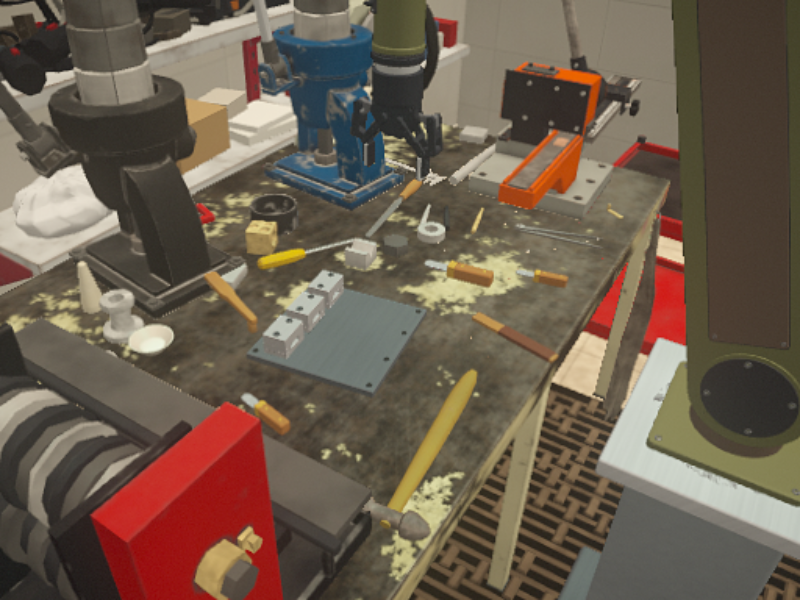

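Scene picture (800 px scale): feeler candidates are the big one at (447,415), a small one at (392,510), and another small one at (317,221). Less likely are the brown-handled tool at (295,410) and the file at (680,430). The guides stand at (390,235), (421,255) and (455,277) on the plate. The side view shows the same things: the big feeler at (462,272), the small ones at (543,277) and (267,413). Next I'll measure sizes to choose.

```bash
python3 - <<'E'
from h import *
s=.64
def run(n,fe,pl):
    m,im,d=cam(n)
    for k,(a,b) in fe.items():
        P=ray_at_z(m,im,np.array([a,b])*s,0.02); print(n,k,np.round(P,4).tolist(),'len',round(np.linalg.norm(P[1]-P[0]),4))
    P=ray_at_z(m,im,np.array(pl)*s,0.012); print('plate',np.round(P,4).tolist(),np.round(np.linalg.norm(np.diff(P,axis=0),axis=1),4))
    return m,im,d
m,im,d=run('scene',{'big':((410,438),(490,390)),'s1':((360,527),(424,487)),'s2':((292,225),(344,216))},[(294,276),(388,351),(490,290)])
c=im[225:315,240:340]; save('crop',cv2.resize(c,None,fx=6,fy=6,interpolation=cv2.INTER_CUBIC))
g=pix2w(m,im,d,np.array([(390,222),(420,242),(455,264),(440,410)])*s);print(np.round(g,4))
m,im,d=run('side',{'big':((493,277),(426,264)),'s1':((567,279),(517,272)),'s2':((289,428),(243,397))},[(370,389),(425,311),(337,287)])
# upper points cloud on the big feeler
E
```

```text
scene big [[0.4434, -0.1413, 0.02], [0.5739, -0.1319, 0.02]] len 0.1308
scene s1 [[0.3313, -0.2126, 0.02], [0.4181, -0.207, 0.02]] len 0.087
scene s2 [[0.5243, 0.3378, 0.02], [0.6139, 0.3162, 0.02]] len 0.0922
plate [[0.4689, 0.2193, 0.012], [0.505, 0.0035, 0.012], [0.7099, 0.0333, 0.012]] [0.2187 0.2071]
[[ 0.6496  0.225   0.0474]
 [ 0.6583  0.1511  0.049 ]
 [ 0.6714  0.0768  0.0488]
 [ 0.4942 -0.131   0.0295]]
side big [[0.4437, -0.1378, 0.02], [0.5649, -0.1086, 0.02]] len 0.1247
side s1 [[0.3294, -0.2069, 0.02], [0.4142, -0.1776, 0.02]] len 0.0897
side s2 [[0.5154, 0.3542, 0.02], [0.6069, 0.3424, 0.02]] len 0.0922
plate [[0.4716, 0.2226, 0.012], [0.4996, 0.0105, 0.012], [0.6635, 0.0338, 0.012]] [0.214  0.1656]
```

View pics/crop.png

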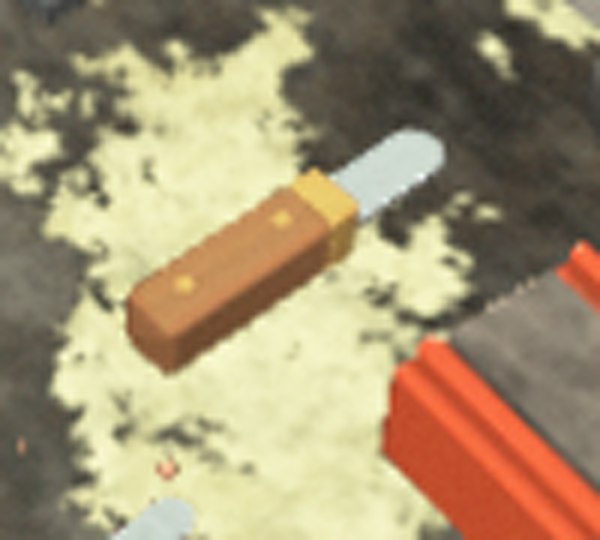

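The close crop shows the full-size feeler, with its handle from (150,330) to the ferrule at (325,210) and the round tip at (440,150). Its length measures 0.131 m against 0.09 m for the two others, so this is the one.

```bash
python3 - <<'E'
from h import *
s=ctrl.state(); print(s['clock'],s['ee_pos'],R.from_quat(s['ee_rot']).as_matrix().round(3),s['opening'],s['contact_force'])
m=ctrl.camera_model('wrist');print(m, att(m).round(3))
E
```

```text
0.8 [ 5.75010510e-01 -1.44144289e-05  2.42317219e-01] [[ 0.  1.  0.]
 [ 1. -0.  0.]
 [ 0.  0. -1.]] 0.08519158220197323 [-0.02142487 -0.40314284 -0.54936034]
{'vfov': 63.58598741623022, 'cx': 258.2446742130534, 'cy': 192.95178876994578, 'dist': array([-0.06682503,  0.        ,  0.        ,  0.        ,  0.        ]), 'eye': array([0.57417157, 0.08325004, 0.37412889]), 'attitude': array([-1.61843094e-01,  8.52684812e-05, -1.64581345e-04,  9.86816487e-01])} [[ 1.     0.     0.   ]
 [-0.     0.948  0.319]
 [-0.    -0.319  0.948]]
```

Call:
drive_tool(moves=[-40, -30, 10, 0, 0, -0.15, -1, -80, -60, 20, 0, 0, -0.3, -1, -120, -80, 30, 0, 0, -0.45, -1, -130, -85, 40, 0, 0, -0.6, -1, -130, -85, 40, 0, 0, -0.75, -1, -130, -85, 40, 0, 0, -0.9, -1, -130, -85, 40, 0, 0, -1.05, -1, -130, -85, 40, 0, 0, -1.2, -1, -130, -85, 40, 0, 0, -1.35, -1, -130, -85, 40, 0, 0, -1.5, -1, -130, -85, 40, 0, 0, -1.65, -1, -130, -85, 40, 0, 0, -1.71, -1])

```text
clock: 2.0
ee_pos: [0.4901, -0.13, 0.2024]
ee_rot: [-0.072, 0.997, -0.0, 0.0]
contact_force: [-0.3, -0.3, -0.2]
opening: 0.0855
gripper_force: 0.0
```

```bash
python3 - <<'E'
from h import *
s=ctrl.state(); print(s['clock'],s['ee_pos'],R.from_quat(s['ee_rot']).as_matrix().round(3),s['joint_pos'])
m,im,d=cam('wrist'); save('w1',cv2.resize(im,(800,600))); np.savez('w1',im=im,d=d); import pickle; pickle.dump(m,open('w1.pkl','wb'))
for q in ['feeler','plate','mouth_1']:
    for x in ctrl.spot_in(q,'wrist')[:4]: print(q,round(x['p'],2),np.round(x['point'],3),np.round(w2pix(m,im,x['point'])[0]))
E
```

```text
2.0 [ 0.49007076 -0.13004857  0.20241608] [[-0.99  -0.144  0.   ]
 [-0.144  0.99  -0.   ]
 [-0.    -0.    -1.   ]] [-3.42716396e-01  2.48519647e-01  1.70310335e+00  3.14312544e-06
  1.18972374e+00 -2.05764090e+00]
feeler 0.82 [ 0.502 -0.127  0.025] [259. 185.]
feeler 0.55 [ 0.378 -0.205  0.018] [195.  47.]
plate 0.88 [0.551 0.108 0.014] [447. 248.]
plate 0.47 [ 0.649 -0.152  0.023] [220. 297.]
plate 0.36 [ 0.497 -0.129  0.026] [257. 180.]
mouth_1 0.65 [0.549 0.105 0.011] [444. 245.]
```

View pics/w1.png

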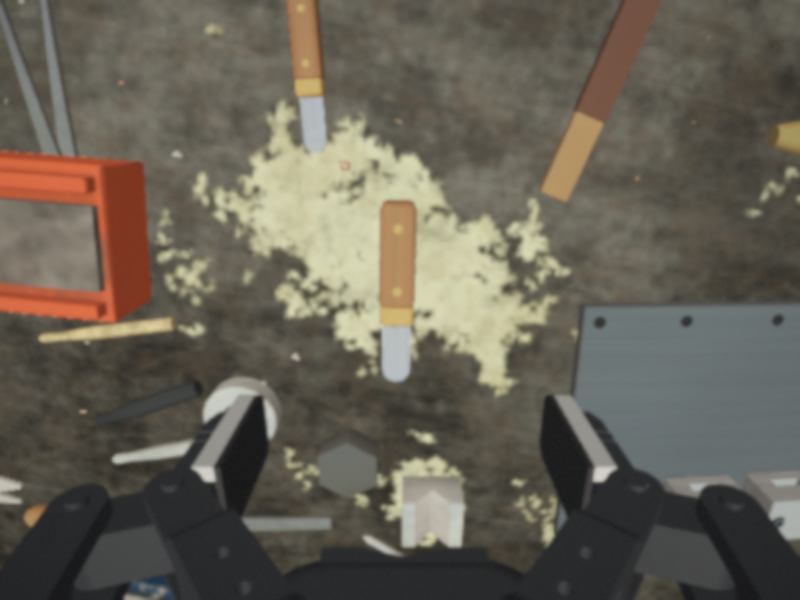

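The wrist view shows the feeler with handle rear at (398,203), handle front at (397,326) and tip at (396,381). The small one is at (308,60). The plate corner is at (582,306), with its front edge running right along row 306.

```bash
python3 - <<'E'
from h import *; import pickle
m=pickle.load(open('w1.pkl','rb')); z=np.load('w1.npz'); im,d=z['im'],z['d']
s=.64
P=ray_at_z(m,im,np.array([(398,202),(397,325)])*s,.027); T=ray_at_z(m,im,np.array([(396,381)])*s,.0155)
print(P.round(4),np.linalg.norm(P[1]-P[0]),T.round(4),np.linalg.norm(T-P[1]))
D=pix2w(m,im,d,np.array([(398,250),(397,300),(396,360),(650,400),(470,250)])*s); print('depth pts',D.round(4))
v=P[1]-P[0]; print('yaw deg',np.degrees(np.arctan2(v[1],v[0])),'mid',P.mean(0))
# top surface centroid from depth
vv,uu=np.mgrid[110:260,225:285]; Q=pix2w(m,im,d,np.c_[uu.ravel(),vv.ravel()])
h=Q[(Q[:,2]>.022)]; c=h[:,:2].mean(0); w,V=np.linalg.eigh(np.cov((h[:,:2]-c).T)); a=V[:,1]; print('top',len(h),h[:,2].mean(),c, np.degrees(np.arctan2(*(a*np.sign(a[0]))[::-1])), [np.ptp((h[:,:2]-c)@V[:,i]) for i in (1,0)])
# plate edge
e=ray_at_z(m,im,np.array([(583,306),(780,304)])*s,.012); print('plate edge',e.round(4)); v=e[1]-e[0]; print('plate yaw',np.degrees(np.arctan2(v[1],v[0]))-90)
# scene triangulation of mid
E
```

```text
[[ 0.4456 -0.1388  0.027 ]
 [ 0.5278 -0.1279  0.027 ]] 0.08287642711833272 [[ 0.5763 -0.122   0.0155]] 0.05020974101509105
depth pts [[ 0.4759 -0.1345  0.028 ]
 [ 0.5098 -0.1304  0.0276]
 [ 0.5594 -0.1244  0.0153]
 [ 0.5681  0.0752  0.0112]
 [ 0.475  -0.0836 -0.0009]]
yaw deg 7.563450127020538 mid [ 0.48668101 -0.13337133  0.027     ]
top 1810 0.03322927310610391 [ 0.48357009 -0.13398778] 6.779832471482391 [np.float64(0.12184819604900304), np.float64(0.023964593106536917)]
plate edge [[0.5005 0.0017 0.012 ]
 [0.4776 0.1497 0.012 ]]
plate yaw 8.775477184609528
```

Call:
drive_tool(moves=[3.7, -2.8, 50, 0, 0, 0.014, -1, 3.7, -2.8, 100, 0, 0, 0.014, -1, 3.7, -2.8, 145, 0, 0, 0.014, -1, 3.7, -2.8, 175, 0, 0, 0.014, -1, 3.7, -2.8, 188, 0, 0, 0.014, -1, 3.7, -2.8, 188, 0, 0, 0.014, -1, 3.7, -2.8, 188, 0, 0, 0.014, 1, 3.7, -2.8, 188, 0, 0, 0.014, 1, 3.7, -2.8, 188, 0, 0, 0.014, 1, 3.7, -2.8, 188, 0, 0, 0.014, 1, 3.7, -2.8, 188, 0, 0, 0.014, 1, 3.7, -2.8, 188, 0, 0, 0.014, 1], squeeze=45)

```text
clock: 3.4
ee_pos: [0.4876, -0.1337, 0.0155]
ee_rot: [-0.063, 0.998, -0.001, 0.001]
contact_force: [-0.2, 0.2, 5.3]
opening: 0.0232
gripper_force: 45.4
```

Call:
drive_tool(moves=[0, 0, -15, 0, 0, 0, 1, 0, 0, -45, 0, 0, 0, 1, 0, 0, -90, 0, 0, 0, 1, 0, 0, -120, 0, 0, 0, 1, 0, 0, -120, 0, 0, 0, 1])

```text
clock: 3.9
ee_pos: [0.4899, -0.1344, 0.139]
ee_rot: [-0.063, 0.998, -0.002, 0.005]
contact_force: [2.1, -0.4, -1.7]
opening: 0.0232
gripper_force: 44.5
```

```bash
cat > g.py <<'E'
from h import *
import sys
s=ctrl.state(); M=R.from_quat(s['ee_rot']).as_matrix(); print(s['clock'],s['ee_pos'].round(4),M.round(4).tolist(),s['opening'],s['contact_force'])
m,im,d=cam('wrist'); save(sys.argv[1],cv2.resize(im,(800,600))); np.savez(sys.argv[1],im=im,d=d); import pickle; pickle.dump((m,s),open(sys.argv[1]+'.pkl','wb'))
E
python3 g.py w2
python3 - <<'E'
from h import *
# guides from scene depth: top-surface & front face points -> frame
m,im,d=cam('scene'); vv,uu=np.mgrid[110:240,170:330]; Q=pix2w(m,im,d,np.c_[uu.ravel(),vv.ravel()])
ok=(d[vv.ravel(),uu.ravel()]>0)&(Q[:,2]>.043)&(Q[:,2]<.054)&(Q[:,0]>.6)&(Q[:,0]<.72)&(Q[:,1]>.02)&(Q[:,1]<.27); h=Q[ok]
print(len(h),h[:,2].mean())
c,lab=cv2.kmeans(h[:,:2].astype(np.float32),3,None,(3,50,1e-5),5,cv2.KMEANS_PP_CENTERS)[1:][::-1]
print(c[np.argsort(-c[:,1])], np.bincount(lab.ravel()))
for n in ('side',):
    m,im,d=cam(n); Q=pix2w(m,im,d,np.c_[np.mgrid[100:300,120:300][1].ravel(),np.mgrid[100:300,120:300][0].ravel()])
    ok=(Q[:,2]>.043)&(Q[:,2]<.054)&(Q[:,0]>.6)&(Q[:,0]<.72)&(Q[:,1]>.02)&(Q[:,1]<.27); h=Q[ok]
    c,lab=cv2.kmeans(h[:,:2].astype(np.float32),3,None,(3,50,1e-5),5,cv2.KMEANS_PP_CENTERS)[1:][::-1]
    print(len(h),h[:,2].mean(),c[np.argsort(-c[:,1])], np.bincount(lab.ravel()))
E
```

```text
3.9 [ 0.4899 -0.1344  0.139 ] [[-0.9921, -0.1249, 0.0095], [-0.1249, 0.9922, -0.0034], [-0.009, -0.0046, -0.9999]] 0.02323929051477324 [ 2.10209113 -0.36991568 -1.69609416]
310 0.04799474937814643
[[0.6352448  0.22195204]
 [0.64123785 0.19321394]
 [0.6386854  0.15114363]] [115  80 115]
674 0.04607935527559085 [[0.63894546 0.21364608]
 [0.65014166 0.14256704]
 [0.66172945 0.0706327 ]] [227 255 192]
```

View pics/w2.png

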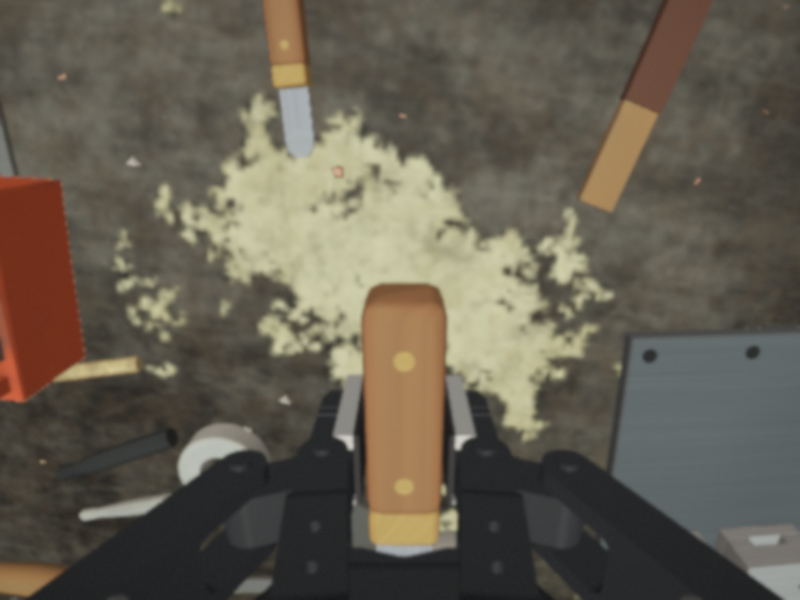

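The feeler is held squarely: handle straight from (404,285) to (404,545), centred between the pads. Next I move in front of the middle guide, still high, and look close.

Call:
drive_tool(moves=[-8, 40, 0, 0, 0, -0.01, 1, -16, 85, 0, 0, 0, -0.02, 1, -24, 130, 0, 0, 0, -0.028, 1, -32, 175, 0, 0, 0, -0.028, 1, -40, 220, 0, 0, 0, -0.028, 1, -45, 240, 0, 0, 0, -0.028, 1, -45, 249, 0, 0, 0, -0.028, 1, -45, 249, 0, 0, 0, -0.028, 1, -45, 249, 0, 0, 0, -0.028, 1, -45, 249, 0, 0, 0, -0.028, 1])

```text
clock: 5.05
ee_pos: [0.4999, 0.118, 0.1339]
ee_rot: [-0.076, 0.997, -0.0, -0.001]
contact_force: [-0.1, -0.5, -1.3]
opening: 0.0232
gripper_force: 44.7
```

```bash
python3 g.py w3; python3 - <<'E'
from h import *
for n in ('scene','side'):
    m,im,d=cam(n); p=w2pix(m,im,[0.62,0.138,0.05])[0].astype(int); c=im[p[1]-50:p[1]+50,p[0]-66:p[0]+66]; print(n,p[0]-66,p[1]-50); save(n+'c',cv2.resize(c,None,fx=6,fy=6,interpolation=cv2.INTER_CUBIC))
a=[cv2.imread('pics/'+k+'.png') for k in('scenec','sidec')]
E
```

```text
5.05 [0.4999 0.118  0.1339] [[-0.9885, -0.1511, -0.0011], [-0.1511, 0.9885, -0.0007], [0.0012, -0.0005, -1.0]] 0.023202271178108216 [-0.1242159  -0.45835248 -1.33856478]
scene 192 111
side 139 145
```

View pics/w3.png

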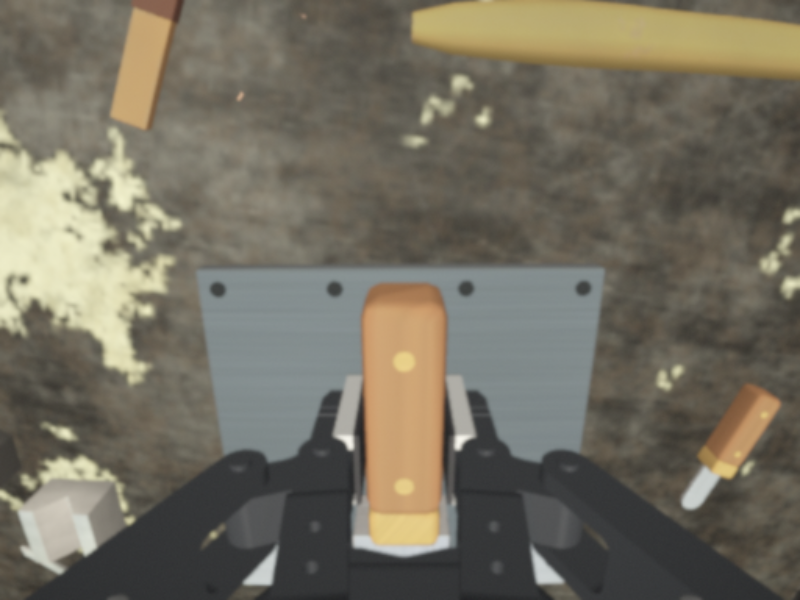

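View pics/scenec.png

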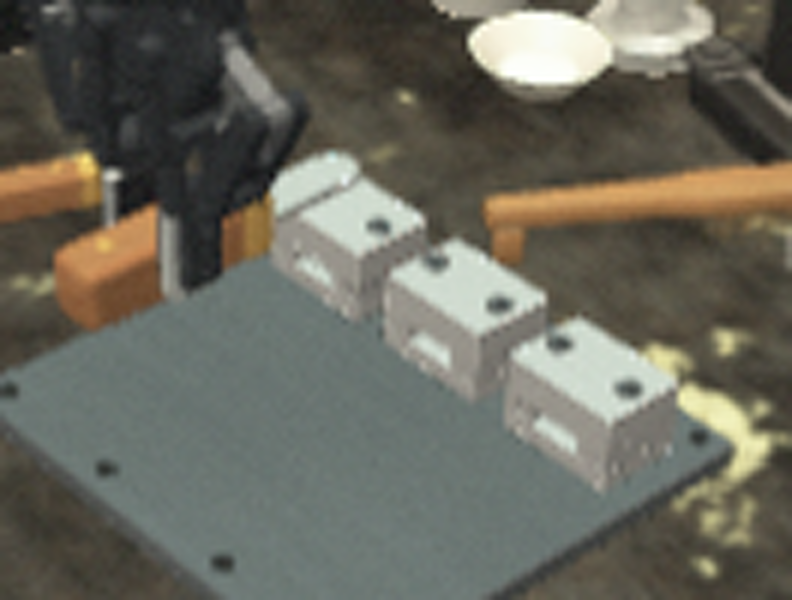

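The wrist picture shows the plate's near corners at (198,269) and (604,267), four screws along row 289, and the held handle from (404,285) to (404,545). The scene crop shows the three guides with slots in their front faces at (315,265), (435,348) and (557,430).

```bash
python3 - <<'E'
from h import *; import pickle
m,s=pickle.load(open('w3.pkl','rb')); z=np.load('w3.npz'); im,d=z['im'],z['d']; k=.64
C=ray_at_z(m,im,np.array([(198,269),(604,267)])*k,.012); v=C[1]-C[0]; y=v/np.linalg.norm(v); x=np.array([y[1],-y[0],0]); print('width',np.linalg.norm(v),'yaw',np.degrees(np.arctan2(x[1],x[0])))
ctr=C.mean(0)+x*.1075; mm=ctr+x*.0425; print('mouth2',mm)
S=ray_at_z(m,im,np.array([(218,289),(335,289),(466,289),(583,288)])*k,.012); print('screw', ((S-ctr)@np.c_[x,y]).round(4))
zt=s['ee_pos'][2]+.0115
H=ray_at_z(m,im,np.array([(404,285),(405,530),(364,400),(446,400)])*k,zt); 
tx=-R.from_quat(s['ee_rot']).as_matrix()[:,0]; ty=np.array([-tx[1],tx[0],0])
L=(H-s['ee_pos']); print('handle rel tool (x fwd,y left)',(L@np.c_[tx,ty]).round(4))
print('handle in plate frame',((H-mm)@np.c_[x,y]).round(4),'TCP',((s['ee_pos']-mm)@np.c_[x,y]).round(4))
# refine edges in handle at subpixel: left/right boundary columns
g=im.astype(float)
for r in (210,240,265,290,310):
    row=g[r,200:320]; sat=row[:,0]-row[:,2]; idx=np.where(sat>55)[0]; print(r,200+idx.min(),200+idx.max(), end=' | ')
# side cam: tip and mouths
E
```

```text
width 0.22217704029726604 yaw 8.95668267813134
mouth2 [0.63140179 0.13839658 0.012     ]
screw [[-0.096  -0.1013]
 [-0.0956 -0.0362]
 [-0.0952  0.0357]
 [-0.0955  0.1007]]
handle rel tool (x fwd,y left) [[-0.047   0.0012]
 [ 0.0342  0.0015]
 [-0.0131 -0.0101]
 [-0.0131  0.0131]]
handle in plate frame [[-0.18    0.0017]
 [-0.0989  0.0017]
 [-0.1462 -0.0097]
 [-0.1461  0.0134]] TCP [-0.1331  0.0003]
210 232 285 | 240 233 284 | 265 233 283 | 290 234 282 | 310 235 281 |
```

View pics/sidec.png

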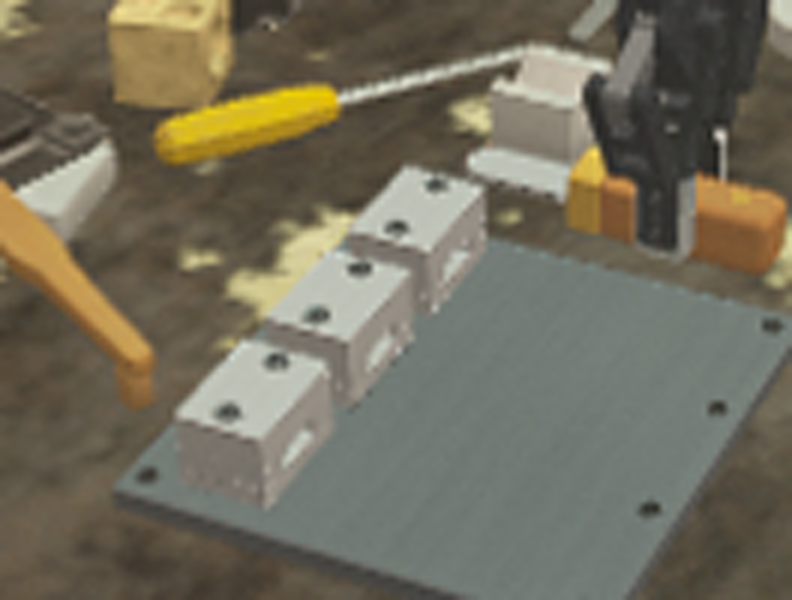

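Call:
drive_tool(moves=[0, -1.5, 40, 0, 0, 0, 1, 0, -1.5, 75, 0, 0, 0, 1, 0, -1.5, 95, 0, 0, 0, 1, 0, -1.5, 101, 0, 0, 0, 1, 0, -1.5, 103, 0, 0, 0, 1, 0, -1.5, 103, 0, 0, 0, 1, 0, -1.5, 103, 0, 0, 0, 1])

```text
clock: 5.9
ee_pos: [0.5017, 0.1179, 0.0325]
ee_rot: [-0.076, 0.997, 0.0, 0.001]
contact_force: [0.1, -0.2, -1.7]
opening: 0.0236
gripper_force: 44.7
```

Call:
drive_tool(moves=[0, 0, 1, 0, 0, 0, 1, 0, 0, 2, 0, 0, 0, 1, 0, 0, 2, 0, 0, 0, 1, 0, 0, 2, 0, 0, 0, 1])

```text
clock: 6.3
ee_pos: [0.5006, 0.1179, 0.0295]
ee_rot: [-0.077, 0.997, 0.0, 0.0]
contact_force: [0.1, 1.4, -1.6]
opening: 0.0231
gripper_force: 44.7
```

Call:
drive_tool(moves=[0, 0, 0.5, 0, 0, 0, 1, 0, 0, 1, 0, 0, 0, 1, 0, 0, 1, 0, 0, 0, 1, 0, 0, 1, 0, 0, 0, 1])

```text
clock: 6.7
ee_pos: [0.5005, 0.1179, 0.0282]
ee_rot: [-0.077, 0.997, -0.0, -0.0]
contact_force: [0.3, -1.3, -1.2]
opening: 0.0228
gripper_force: 44.7
```

Call:
drive_tool(moves=[0, 0, 0.5, 0, 0, 0, 1, 0, 0, 0.8, 0, 0, 0, 1, 0, 0, 0.8, 0, 0, 0, 1, 0, 0, 0.8, 0, 0, 0, 1])

```text
clock: 7.1
ee_pos: [0.5005, 0.1179, 0.0275]
ee_rot: [-0.077, 0.997, 0.0, 0.0]
contact_force: [-0.3, 0.5, -0.3]
opening: 0.0231
gripper_force: 44.9
```

```bash
python3 g.py w4; python3 - <<'E'
from h import *; import pickle
s=[ctrl.state()['ee_pos'] for _ in range(2)]; print(s)
m,s=pickle.load(open('w4.pkl','rb')); z=np.load('w4.npz'); im=z['im'].astype(float)
for r in (210,240,265,290,310):
    row=im[r,200:320]; sat=row[:,0]-row[:,2]; i=np.where(sat>55)[0]; print(r,200+i.min(),200+i.max(),end='|')
E
```

```text
7.1 [0.5005 0.1179 0.0275] [[-0.9883, -0.1526, 0.0], [-0.1526, 0.9883, 0.0], [-0.0, 0.0, -1.0]] 0.023054430982258754 [-0.29088564  0.46093862 -0.32349188]
[array([0.50048113, 0.1178798 , 0.0275139 ]), array([0.50048113, 0.1178798 , 0.0275139 ])]
210 231 285|240 233 284|265 233 283|290 234 282|310 235 281|
```

View pics/w4.png

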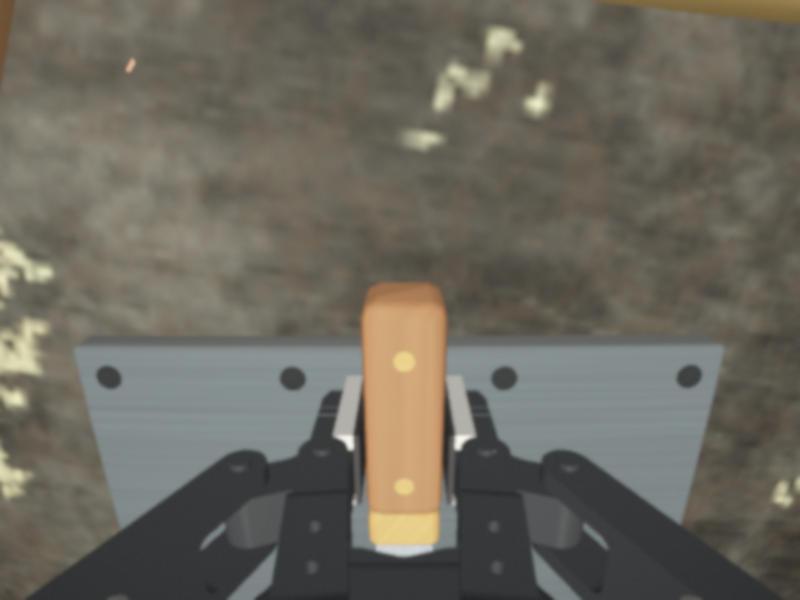

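Wrist picture from low down: plate corners at (76,347) and (723,346), screws at (109,377), (293,378), (504,378) and (689,376), handle centre line at column 404.

```bash
python3 - <<'E'
from h import *; import pickle
m,s=pickle.load(open('w4.pkl','rb')); z=np.load('w4.npz'); im,d=z['im'],z['d']; k=.64
C=ray_at_z(m,im,np.array([(76,347),(723,346)])*k,.012); v=C[1]-C[0]; y=v/np.linalg.norm(v); x=np.array([y[1],-y[0],0]); print('width',np.linalg.norm(v),'yaw',np.degrees(np.arctan2(x[1],x[0])))
ctr=C.mean(0)+x*.1075; mm=ctr+x*.0425; print('mouth2',mm)
S=ray_at_z(m,im,np.array([(109,377),(293,378),(504,378),(689,376)])*k,.012); print('screw', ((S-ctr)@np.c_[x,y]).round(4))
H=ray_at_z(m,im,np.array([(404,285),(405,530)])*k,.039)
print('handle plate frame',((H-mm)@np.c_[x,y]).round(4),'TCP',((s['ee_pos']-mm)@np.c_[x,y]).round(4), 'tool yaw',np.degrees(np.arcsin(.1526)))
E
```

```text
width 0.22206996874556315 yaw 8.844561743028672
mouth2 [0.63196932 0.13796009 0.012     ]
screw [[-0.0961 -0.1014]
 [-0.0963 -0.0363]
 [-0.0962  0.0357]
 [-0.0962  0.101 ]]
handle plate frame [[-0.1799  0.0016]
 [-0.0987  0.0018]] TCP [-0.133   0.0004] tool yaw 8.777630552223766
```

Call:
drive_tool(moves=[-10, -1.8, 0, 0, 0, 0, 1, -20, -1.8, 0, 0, 0, 0, 1, -30, -1.8, 0, 0, 0, 0, 1, -36, -1.8, 0, 0, 0, 0, 1, -36, -1.8, 0, 0, 0, 0, 1, -36, -1.8, 0, 0, 0, 0, 1, -36, -1.8, 0, 0, 0, 0, 1])

```text
clock: 7.85
ee_pos: [0.5367, 0.1216, 0.0275]
ee_rot: [-0.077, 0.997, 0.0, 0.0]
contact_force: [1.1, -0.0, 0.1]
opening: 0.0231
gripper_force: 44.9
```

```bash
cat > p.py <<'E'
from h import *
s=ctrl.state(); a=np.radians(8.85); x=np.array([np.cos(a),np.sin(a),0]); y=np.array([-x[1],x[0],0]); mm=np.array([.632,.138,0])
p=s['ee_pos']-mm; f=s['contact_force']; print(round(s['clock'],2),'TCP plate x,y,z mm',(np.array([p@x,p@y,s['ee_pos'][2]])*1e3).round(2),'F',np.round([f@x,f@y,f[2]],2),'yaw',R.from_quat(s['ee_rot']).as_matrix()[1,0].round(4))
E
python3 p.py
```

```text
7.85 TCP plate x,y,z mm [-96.64  -1.54  27.5 ] F [ 1.11 -0.18  0.11] yaw -0.1526
```

Call:
drive_tool(moves=[-4, 0, 0, 0, 0, 0, 1, -8, 0, 0, 0, 0, 0, 1, -11, 0, 0, 0, 0, 0, 1, -14, 0, 0, 0, 0, 0, 1, -14, 0, 0, 0, 0, 0, 1, -14, 0, 0, 0, 0, 0, 1])

```text
clock: 8.45
ee_pos: [0.5489, 0.1236, 0.0276]
ee_rot: [-0.077, 0.997, -0.0, -0.001]
contact_force: [0.8, 0.0, -0.4]
opening: 0.0229
gripper_force: 44.8
```

```bash
python3 p.py
```

```text
8.45 TCP plate x,y,z mm [-84.31  -1.49  27.63] F [ 0.76 -0.09 -0.42] yaw -0.1527
```

Call:
drive_tool(moves=[-2, 0, 0, 0, 0, 0, 1, -4, 0, 0, 0, 0, 0, 1, -4, 0, 0, 0, 0, 0, 1, -4, 0, 0, 0, 0, 0, 1, -4, 0, 0, 0, 0, 0, 1])

```text
clock: 8.95
ee_pos: [0.5506, 0.1238, 0.0276]
ee_rot: [-0.077, 0.997, -0.0, -0.003]
contact_force: [-8.3, -1.3, 11.1]
opening: 0.0231
gripper_force: 46.5
```

Call:
drive_tool(moves=[-2, 0, 0, 0, 0, 0, 1, -4, 0, 0, 0, 0, 0, 1, -4, 0, 0, 0, 0, 0, 1, -4, 0, 0, 0, 0, 0, 1])

```text
clock: 9.35
ee_pos: [0.5553, 0.1246, 0.0276]
ee_rot: [-0.077, 0.997, -0.0, -0.003]
contact_force: [-6.2, -1.1, 8.7]
opening: 0.0231
gripper_force: 46.0
```

```bash
python3 p.py; python3 - <<'E'
from h import *
m,im,d=cam('scene'); c=im[111:211,192:324]; save('scene5',cv2.resize(c,None,fx=6,fy=6,interpolation=cv2.INTER_CUBIC))
E
```

```text
9.35 TCP plate x,y,z mm [-77.85  -1.47  27.57] F [-6.33 -0.15  8.74] yaw -0.1527
```

View pics/scene5.png

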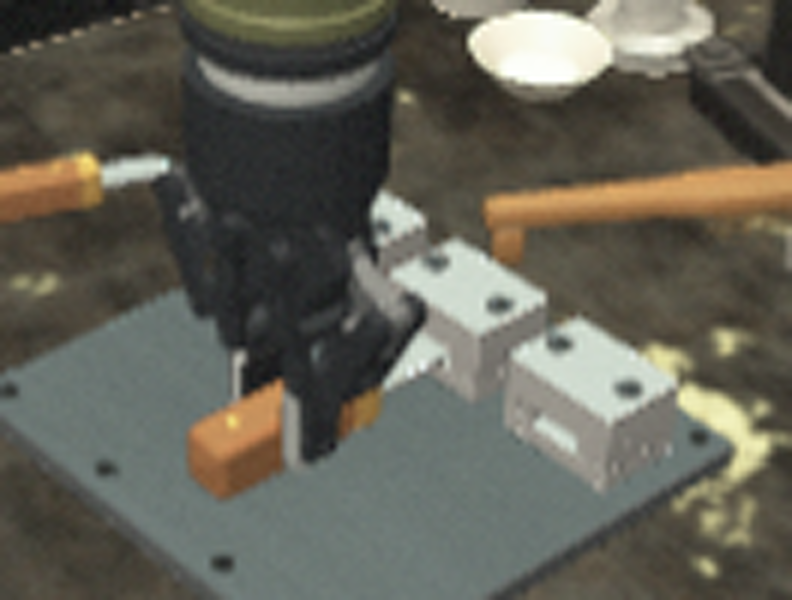

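The scene crop shows the blade running from the ferrule (375,405) into the middle slot at (445,360), with the handle down on the plate. The upward force comes from pressing on the plate, so I'll ease up 1 mm and push on.

Call:
drive_tool(moves=[0, 0, -0.8, 0, 0, 0, 1, 0, 0, -0.8, 0, 0, 0, 1, 0, 0, -0.8, 0, 0, 0, 1])

```text
clock: 9.7
ee_pos: [0.5554, 0.1246, 0.0276]
ee_rot: [-0.077, 0.997, -0.0, -0.003]
contact_force: [-6.5, -1.9, 4.2]
opening: 0.0231
gripper_force: 45.3
```

Call:
drive_tool(moves=[-2, 0, 0, 0, 0, 0, 1, -4, 0, 0, 0, 0, 0, 1, -4, 0, 0, 0, 0, 0, 1, -4, 0, 0, 0, 0, 0, 1, -4, 0, 0, 0, 0, 0, 1])

```text
clock: 10.2
ee_pos: [0.5555, 0.1246, 0.0277]
ee_rot: [-0.077, 0.997, -0.0, -0.006]
contact_force: [-12.8, -1.8, 12.4]
opening: 0.0227
gripper_force: 46.5
```

```bash
python3 p.py
```

```text
10.2 TCP plate x,y,z mm [-77.64  -1.46  27.65] F [-12.93   0.21  12.37] yaw -0.1528
```

Call:
drive_tool(moves=[4, 0, -0.5, 0, 0, 0, 1, 8, 0, -1, 0, 0, 0, 1, 9, 0, -1.2, 0, 0, 0, 1, 9, 0, -1.2, 0, 0, 0, 1, 9, 0, -1.2, 0, 0, 0, 1])

```text
clock: 10.7
ee_pos: [0.5539, 0.1243, 0.0293]
ee_rot: [-0.076, 0.997, 0.0, 0.0]
contact_force: [0.6, 0.0, -1.9]
opening: 0.0231
gripper_force: 44.4
```

```bash
python3 p.py; python3 - <<'E'
from h import *
a=np.radians(8.85); x=np.array([np.cos(a),np.sin(a),0]); y=np.array([-x[1],x[0],0]); mm=np.array([.632,.138,0])
for n in('scene','side'):
    m,im,d=cam(n); vv,uu=np.mgrid[80:320,100:400]; uv=np.c_[uu.ravel(),vv.ravel()]; Q=pix2w(m,im,d,uv)-mm; L=np.c_[Q@x,Q@y,Q[:,2]]*1e3
    c=im[vv.ravel(),uu.ravel()].astype(int); ok=(L[:,0]>-150)&(L[:,0]<45)&(abs(L[:,1])<14)&(L[:,2]>17)&(L[:,2]<52)
    br=ok&(c[:,0]-c[:,2]>90)&(c[:,1]>130); print(n,'brass',br.sum(),np.percentile(L[br],[2,50,98],axis=0).round(1).tolist())
    wd=ok&(c[:,0]-c[:,2]>55)&~br; print('wood',wd.sum(),np.percentile(L[wd],[1,99],axis=0).round(1).tolist())
    g=(abs(L[:,1])<26)&(L[:,2]>15)&(L[:,2]<50)&(L[:,0]>-10)&(L[:,0]<46)&(np.ptp(c,axis=1)<35); t=g&(L[:,2]>45); print('guide',np.percentile(L[g],[2,98],axis=0).round(1).tolist(),'top',t.sum(),np.percentile(L[t],[3,50,97],axis=0).round(1).tolist())
E
```

```text
10.7 TCP plate x,y,z mm [-79.24  -1.53  29.33] F [ 0.61 -0.09 -1.88] yaw -0.1526
scene brass 81 [[-118.1, -10.6, 38.6], [-101.8, -2.2, 41.1], [-80.9, 6.6, 43.0]]
wood 106 [[-121.3, -14.0, 19.8], [-40.4, 11.7, 42.1]]
guide [[-7.5, -24.8, 16.0], [37.8, 23.8, 49.8]] top 180 [[-0.8, -24.2, 46.0], [16.3, -0.6, 48.2], [37.8, 23.7, 49.8]]
side brass 69 [[-118.0, -9.6, 35.9], [-100.4, 0.4, 39.0], [-39.4, 9.3, 41.0]]
wood 173 [[-120.8, -10.5, 17.4], [-38.5, 12.8, 39.4]]
guide [[-6.5, -25.2, 17.5], [38.2, 25.7, 48.8]] top 153 [[1.1, -24.7, 45.2], [19.1, -0.6, 46.7], [37.9, 23.8, 49.2]]
```

Call:
drive_tool(moves=[-1, 0, 0.9, 0, 0, 0, 1, -2, 0, 0.9, 0, 0, 0, 1, -3, 0, 0.9, 0, 0, 0, 1, -4, 0, 0.9, 0, 0, 0, 1, -4, 0, 0.9, 0, 0, 0, 1])

```text
clock: 11.3
ee_pos: [0.5554, 0.1245, 0.0284]
ee_rot: [-0.077, 0.997, -0.0, -0.002]
contact_force: [-5.6, -0.6, 1.1]
opening: 0.0233
gripper_force: 45.0
```

```bash
python3 p.py
```

```text
11.3 TCP plate x,y,z mm [-77.8   -1.51  28.42] F [-5.63  0.22  1.1 ] yaw -0.1527
```

Call:
drive_tool(moves=[10, 0, 0, 0, 0, 0, 1, 25, 0, 0, 0, 0, 0, 1, 40, 0, 0, 0, 0, 0, 1, 40, 0, -3, 0, 0, 0, 1, 40, 20, -3, 0, 0, 0, 1, 40, 45, -3, 0, 0, 0, 1, 40, 65, -3, 0, 0, 0, 1, 40, 72, -3, 0, 0, 0, 1, 40, 72, -1, 0, 0, 0, 1, 40, 72, 0, 0, 0, 0, 1, 40, 72, 0, 0, 0, 0, 1, 40, 72, 0, 0, 0, 0, 1])

```text
clock: 12.5
ee_pos: [0.5067, 0.189, 0.0285]
ee_rot: [-0.076, 0.997, -0.0, -0.0]
contact_force: [-0.1, 1.1, -0.5]
opening: 0.023
gripper_force: 44.7
```

```bash
python3 p.py
```

```text
12.5 TCP plate x,y,z mm [-115.92   69.71   28.5 ] F [ 0.02  1.07 -0.46] yaw -0.1516
```

Call:
drive_tool(moves=[-8, 0.7, 0, 0, 0, 0, 1, -16, 0.7, 0, 0, 0, 0, 1, -22, 0.7, 0, 0, 0, 0, 1, -26, 0.7, 0, 0, 0, 0, 1, -30, 0.7, 0, 0, 0, 0, 1, -30, 0.7, 0, 0, 0, 0, 1, -30, 0.7, 0, 0, 0, 0, 1])

```text
clock: 13.2
ee_pos: [0.5359, 0.1951, 0.0285]
ee_rot: [-0.077, 0.997, -0.0, -0.0]
contact_force: [0.7, 0.1, -1.4]
opening: 0.0231
gripper_force: 44.7
```

Call:
drive_tool(moves=[-2, 0, 0, 0, 0, 0, 1, -4, 0, 0, 0, 0, 0, 1, -6, 0, 0, 0, 0, 0, 1, -6, 0, 0, 0, 0, 0, 1, -6, 0, 0, 0, 0, 0, 1])

```text
clock: 13.7
ee_pos: [0.5421, 0.196, 0.0286]
ee_rot: [-0.077, 0.997, -0.0, -0.0]
contact_force: [-0.3, 0.2, -1.5]
opening: 0.0233
gripper_force: 44.7
```

```bash
python3 p.py
```

```text
13.7 TCP plate x,y,z mm [-79.9   71.18  28.61] F [-0.29  0.27 -1.47] yaw -0.1526
```

Call:
drive_tool(moves=[-2, 0, 0, 0, 0, 0, 1, -4, 0, 0, 0, 0, 0, 1, -6, 0, 0, 0, 0, 0, 1, -6, 0, 0, 0, 0, 0, 1])

```text
clock: 14.1
ee_pos: [0.5486, 0.197, 0.0287]
ee_rot: [-0.077, 0.997, 0.0, 0.0]
contact_force: [-0.3, -1.0, -0.6]
opening: 0.0233
gripper_force: 44.7
```

Call:
drive_tool(moves=[-2, 0, 0, 0, 0, 0, 1, -4, 0, 0, 0, 0, 0, 1, -4, 0, 0, 0, 0, 0, 1])

```text
clock: 14.4
ee_pos: [0.5525, 0.1977, 0.0287]
ee_rot: [-0.077, 0.997, 0.0, 0.0]
contact_force: [-0.1, -0.0, -1.3]
opening: 0.023
gripper_force: 44.7
```

```bash
python3 p.py
```

```text
14.4 TCP plate x,y,z mm [-69.41  71.2   28.66] F [-0.06 -0.04 -1.35] yaw -0.1526
```

Call:
drive_tool(moves=[-2, 0, 0, 0, 0, 0, 1, -4, 0, 0, 0, 0, 0, 1, -6, 0, 0, 0, 0, 0, 1, -7, 0, 0, 0, 0, 0, 1, -7, 0, 0, 0, 0, 0, 1])

```text
clock: 14.9
ee_pos: [0.5592, 0.1987, 0.0286]
ee_rot: [-0.077, 0.997, 0.0, 0.0]
contact_force: [-0.1, -0.2, -1.6]
opening: 0.0229
gripper_force: 44.7
```

```bash
python3 p.py
```

```text
14.9 TCP plate x,y,z mm [-62.61  71.15  28.64] F [-0.11 -0.22 -1.61] yaw -0.1526
```

Past 25 mm with no resistance so far (tip about 27 mm). I continue gently.

Call:
drive_tool(moves=[-2, 0, 0, 0, 0, 0, 1, -4, 0, 0, 0, 0, 0, 1, -6, 0, 0, 0, 0, 0, 1, -6, 0, 0, 0, 0, 0, 1])

```text
clock: 15.3
ee_pos: [0.5654, 0.1997, 0.0287]
ee_rot: [-0.077, 0.997, 0.0, 0.0]
contact_force: [0.8, -0.2, -0.6]
opening: 0.0232
gripper_force: 44.7
```

Call:
drive_tool(moves=[-2, 0, 0, 0, 0, 0, 1, -4, 0, 0, 0, 0, 0, 1, -6, 0, 0, 0, 0, 0, 1, -6, 0, 0, 0, 0, 0, 1])

```text
clock: 15.7
ee_pos: [0.5713, 0.2006, 0.0287]
ee_rot: [-0.076, 0.997, 0.0, 0.0]
contact_force: [0.2, -0.4, -2.2]
opening: 0.023
gripper_force: 44.7
```

```bash
python3 p.py
```

```text
15.7 TCP plate x,y,z mm [-50.4   71.16  28.65] F [ 0.18 -0.42 -2.17] yaw -0.1525
```

Call:
drive_tool(moves=[-2, 0, 0.5, 0, 0, 0, 1, -4, 0, 0.8, 0, 0, 0, 1, -5, 0, 0.8, 0, 0, 0, 1, -6, 0, 0.8, 0, 0, 0, 1, -6, 0, 0.8, 0, 0, 0, 1])

```text
clock: 16.2
ee_pos: [0.5769, 0.2014, 0.0278]
ee_rot: [-0.076, 0.997, 0.0, 0.0]
contact_force: [0.1, 0.0, -1.1]
opening: 0.0232
gripper_force: 44.7
```

Call:
drive_tool(moves=[-1, 0, 0, 0, 0, 0, 1, -2, 0, 0, 0, 0, 0, 1, -3, 0, 0, 0, 0, 0, 1, -3, 0, 0, 0, 0, 0, 1, -3, 0, 0, 0, 0, 0, 1])

```text
clock: 16.7
ee_pos: [0.5784, 0.2016, 0.0276]
ee_rot: [-0.077, 0.997, -0.0, -0.001]
contact_force: [-3.6, -0.8, 0.2]
opening: 0.0235
gripper_force: 45.0
```

```bash
python3 p.py
```

```text
16.7 TCP plate x,y,z mm [-43.19  71.11  27.6 ] F [-3.67 -0.21  0.16] yaw -0.1526
```

Call:
drive_tool(moves=[-2, 0, 0.3, 0, 0, 0, 1, -2, 0, 0.3, 0, 0, 0, 1, -2, 0, 0.3, 0, 0, 0, 1])

```text
clock: 17.0
ee_pos: [0.5784, 0.2016, 0.0275]
ee_rot: [-0.077, 0.997, -0.0, -0.003]
contact_force: [-8.3, -0.1, 6.9]
opening: 0.0231
gripper_force: 45.8
```

```bash
python3 p.py
```

```text
17.0 TCP plate x,y,z mm [-43.13  71.1   27.53] F [-8.18  1.15  6.89] yaw -0.1527
```

Call:
drive_tool(moves=[2.5, 0, 0, 0, 0, 0, 1, 2.5, 0, 0, 0, 0, 0, 1, 2.5, 0, 0, 0, 0, 0, 0.2, 2.5, 0, 0, 0, 0, 0, 0.1, 2.5, 0, 0, 0, 0, 0, 0, 2.5, 0, 0, 0, 0, 0, -0.1, 2.5, 0, 0, 0, 0, 0, -0.1, 2.5, 0, 0, 0, 0, 0, -0.1])

```text
clock: 17.8
ee_pos: [0.5793, 0.2018, 0.0275]
ee_rot: [-0.076, 0.997, 0.0, 0.0]
contact_force: [0.4, -0.4, -0.3]
opening: 0.0472
gripper_force: 0.0
```

Call:
drive_tool(moves=[0, 0, -5, 0, 0, 0, -0.1, 0, 0, -20, 0, 0, 0, -0.1, 0, 0, -60, 0, 0, 0, -0.1, 0, 0, -110, 0, 0, 0, -0.1, 0, 0, -140, 0, 0, 0, -0.1, 0, 0, -150, 0, 0, 0, -0.1, 0, 0, -150, 0, 0, 0, -0.1, 0, 0, -150, 0, 0, 0, -0.1])

```text
clock: 18.6
ee_pos: [0.5781, 0.2015, 0.1762]
ee_rot: [-0.077, 0.997, -0.0, -0.001]
contact_force: [0.3, -0.3, -1.0]
opening: 0.0469
gripper_force: 0.0
```

```bash
python3 p.py; python3 - <<'E'
from h import *
a=np.radians(8.85); x=np.array([np.cos(a),np.sin(a),0]); y=np.array([-x[1],x[0],0]); mm=np.array([.632,.138,0])+.072*y
for n in('scene','side','wrist'):
    m,im,d=cam(n); vv,uu=np.mgrid[5:380,5:505]; Q=pix2w(m,im,d,np.c_[uu.ravel(),vv.ravel()])-mm; L=np.c_[Q@x,Q@y,Q[:,2]]*1e3
    c=im[vv.ravel(),uu.ravel()].astype(int); ok=(L[:,0]>-150)&(L[:,0]<60)&(abs(L[:,1])<25)&(L[:,2]>15)&(L[:,2]<60)
    wd=ok&(c[:,0]-c[:,2]>45); print(n,'handle',wd.sum(),np.percentile(L[wd],[1,50,99],axis=0).round(1).tolist())
    b=(L[:,0]>41)&(L[:,0]<55)&(abs(L[:,1])<14)&(L[:,2]>18)&(L[:,2]<32); print('blade behind',b.sum(), L[b].mean(0).round(1) if b.any() else '', L[b,0].max() if b.any() else '')
E
```

```text
18.6 TCP plate x,y,z mm [-43.54  71.01 176.25] F [ 0.24 -0.37 -0.95] yaw -0.1526
scene handle 373 [[-85.8, -14.9, 18.2], [-47.6, -10.0, 36.1], [0.1, 10.1, 41.1]]
blade behind 0  
side handle 433 [[-84.6, -12.0, 15.9], [-46.9, 8.3, 33.7], [-2.2, 13.1, 39.4]]
blade behind 0  
wrist handle 2266 [[-84.4, -11.2, 25.1], [-47.1, -0.1, 38.6], [-2.4, 11.6, 40.5]]
blade behind 0
```

```bash
python3 -c "
from station import ctrl
print(ctrl.finish_job())"
```

```text
the job is handed in; nothing more can be done
None
```

The feeler lies home in the left (+y) guide's slot, with its handle against the guide and the gripper clear. The middle slot jammed about 12 mm in, I never tried the right one, and the job was handed in at about 19 s.

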